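# Set the tile rack's sliding leg to its mark and cam it shut

## Robot

A 6-joint arm with a two-finger parallel gripper is mounted at the origin on the work surface. World frame = base frame: x ahead of the robot, y to its left, z up, the work surface at z = 0. Lengths are in m, angles in rad, forces in N, time in s.
With the tool pointing down it reaches from about 0.35 to 0.875 m from the base axis. Payload 4.2 kg.
Tool frame: the origin (TCP) lies between the finger pads; the fingertips stand tip_extent ahead of it and the grasp point (between the pads) lies 6 mm ahead of it (tip_extent is the distance from the TCP to the fingertips, in m); z points along the fingers, y is the line along which they close (so a half turn about z gives the same grasp; the last joint's range is limited). The gripper opens to 85 mm and grips with 20 to 120 N. Pads are 22 mm wide; open, the fingers measure 114 mm over their backs; the gripper's body (76 mm by 85 mm) begins 54 mm behind the grasp point. The pads swing forward as they close: fully open they stand 13 mm farther back than shut.
Start: joints at [1.564, 0.385, 0.008, 0, -1.194, -0.259], TCP at [0.164, 0.603, 0.256] pointing down, gripper open.
Joint ranges: [-3.14, 3.14], [-1.21, 2.06], [-1.07, 1.41], [-3.16, 2.05], [-2.99, -0.16], [-3.1, 3.1]. Speed limits (rad/s): [2.79, 2.79, 3.14, 3.14, 3.14, 3.14].

## Interface

Orientations are given as a 3x3 rotation matrix whose columns are the frame's x, y, z axes.
In Python, from plant import read_state, grab_frame, hand_in, search_frame, outline_of, pinpoint, tip_extent gives the robot as it stands. The module is installed in compiled form; this text tells all that it offers.
- The arm moves only by the tool carry_out, never from a script. Its argument "moves" is a list of rows, each an object with "linear": the shift along the tool's x, y, z scaled (see below), a list of three; "spin": the turn about the tool's z scaled (see below); "jaw": the closure in counts, from 0 (fully open) to 255 (shut). A call has 1 to 20 rows; each row is the pose to reach, as a shift and turn from the pose commanded when the call began, along the tool's axes at that moment; what a row does not reach only later rows make up. The controller multiplies each number of a shift by 300 mm and each number of a turn by 90 degrees. A row lasts 1/8 s, in which the tool goes at most 62.5 mm and 10.7 degrees, less where a joint would pass 70% of its speed; a pose out of reach is approached as far as the arm can. A call with a number of a shift or a turn outside -1 to 1 is refused whole. A call with a gripper value outside its range is refused whole. The fingers move at their own pace and stop on an object; the grip force is fixed at half the most. Time passes only in rows, so rows that repeat a pose let the fingers close. It gives the time, the measured TCP pose, the force, the opening and the grip force at its end, in the units of the state.
- read_state(): the state, without advancing time (a new reading comes with each control period).
- grab_frame(name): name is "scene" or "top"; returns a dict with "img" (384x512x3 uint8, red, green, blue), "mtx" (3x3 intrinsics, pixels), "extrinsics" (4x4, takes a point from world to camera coordinates). Camera axes: x right, y down, z forward; pixel columns grow to the right and rows downward; lengths in m; the calibration is good to about 2 mm. A picture is of the moment at which its call begins. There is no depth.
- hand_in(): hands the job in; it is judged then, once.
Trained networks look in a picture, given as the dict that the camera call returned (one of the last four; its "shot" number tells which), for a name from the list of things; names that differ only in an ending like _2 or _b are one class to them, and where a whole thing is asked for, a point or a joint stands for the part that bears it (a point fixed in the world has none). Each returns a list of dicts, best first, with "p" (0 to 1); they miss things now and then, are a little off and sometimes report something else, mostly with a low value. They report only what shows in the picture. A call takes as long as a camera call. They do not tell look-alikes from the thing itself.
- search_frame(picture, name): "point" ([x, y, z] in m, in world coordinates, good to about 4 mm: the middle of the surface that is visible of it).
- outline_of(picture, name): "region" (384x512 bool, what is visible of it).
- pinpoint(picture, name): "point" ([x, y, z] in m, in world coordinates, good to about 4 mm: a listed point, or the origin of a listed thing).
The state is a dict: "t": time; "q": joint angles; "joint_velocities": joint speeds; "joint_efforts": joint torques, N m; "tcp_pos": TCP position; "ee_rot": TCP orientation; "force": force on the tool from outside, world axes, zero at the start; "wrist_torque": the same for the moment, N m; "width": finger opening in m; "grip_force": force on a finger pad.
Only numpy, scipy, OpenCV 4.12 (cv2) and the standard library are available. Lean on these libraries where they do the work, as an engineer would, in place of code of your own. Each camera call takes 0.05 s, during which the arm holds its last target. There are 200 camera calls.

## Task

Draw the yellow-headed locking pin out of the tile rack and park it upright, released, in the notch of the brass side bracket, hanging by its flange. Then hold the sprung leg by its post, pull it out until the white pointer stands at the middle of the red rider, and only there, holding it at the mark, slide down the post so the fingertips push the open cam lever fully shut. Finish still holding the post with the leg at the mark and the lever shut, and leave the rider and all else on the table where it is.

Things in the scene. Friction and masses are not known exactly. Their poses are not given: they have to be found in the camera images.
- rack: Blue tile rack fixed to the table, 200 x 44 x 40 mm high; origin mid-underside. Its +x is the way the leg pulls out (to the robot's right, within 0.4 rad), +y the side with the brass bracket and white scale (away from the robot), z up. Pin bore 12.5 mm wide, straight down, at x -50, y 0 mm, mouth at z 40 mm. A row of tiles is fixed on its near side, y -27 to -52 mm, top at z 42 mm.
- pin_mid (a point): Centre of the loose locking pin's yellow head, 18 x 18 x 42 mm tall, sides along the rack's axes; 60 g. The underside of its flange (26 mm wide, 4 mm thick) is 25 mm below this point and rests on the rack. A steel shank 10 mm thick goes 32 mm further down into the bore: lift 35 mm to clear. z is the pin's axis. While it is in, the leg is blocked.
- notch (a point): Parking place for the middle of the pin's flange underside, on the brass bracket's top face (40 mm above the table); axes as the rack's. The slot is 15 mm wide along the rack's x, open above, below and at its +y end; it ends 10 mm before this point and opens 22 mm beyond it in y. The pin can be lowered in from above and hangs by its flange.
- post (a point): Aluminium upright post on the leg, to hold it by: 16 x 16 mm, sides along the rack's axes; origin at its foot, 24 mm above the table, top 72 mm above the origin. A spring pulls the leg in (-x) with 2.5 to 5 N: with fingers closing along the rack's x, a grip loosened by 2 to 4 mm still stops the leg running back, and lets the fingers slide down the post.
- leg (a joint): How far the leg is pulled out along the rack's +x, m: 0 = fully in (the start), at most 0.10. Only its spring, damping and slight friction resist.
- pointer (a point): Outer end of the white pointer line across the leg's foot, axes as the rack's; 30 mm further along the rack's +x than the post's centre; moves with the leg.
- mark (a point): Length mark: middle of the top of the red rider (12 mm wide along the rack's x) on the white scale beside the leg, 16 mm above the table, axes as the rack's. The leg is at the mark when pointer and mark have the same x in the rack's frame (pointer within the rider's width). At the start it is 40 to 85 mm beyond the pointer.
- lever (a joint): Red cam lever, rad: 0 = shut (flat), starts open at 0.36 to 0.42. A plate 46 mm along the rack's x with a window round the post, hinged on the leg 34 mm above the table, 30 mm to the -y side of the post's centre, reaching 29 mm beyond it in +y. Top 61 mm above the table when open, 37 mm shut. Stays where left; 4 to 6 N beside the post pushes it down to a firm stop.
- dice_cup: Red plastic dice cup, 72 mm wide, 80 mm high, loose; origin at the middle of its underside. Leave alone.
- saucer: White porcelain saucer, 124 mm wide, 16 mm high, loose. Leave alone.
- tile_a: Loose cream and green tile, 24 x 32 x 20 mm, lying on the far side of the leg. Leave alone.
- tile_b: Loose cream and green tile, 24 x 32 x 20 mm, lying on the robot's side of the leg. Leave alone.
- pusher: Bamboo tile pusher, 300 x 22 x 12 mm, lying on the table to the left. Leave alone.
Not all that is in view belongs to the job. Of the things that look like the part that bears pin_mid, the middle-sized one is meant.

How it is judged:
On the way, in this order (a step that is already met when the one before it is completed fails the run):
1. the pin is drawn fully up out of its bore (height (world z) of pin_mid above 0.096 m), for 0.05 s.
2. the pin hangs upright in the side notch, released (horizontal distance between pin_mid and notch below 0.014 m and z of pin_mid in the frame of notch between 0.019 and 0.031 m and angle between pin_mid's own z axis and vertical below 0.15 rad and contact force between the fingers and pin below 0.2 N), for 0.3 s.
3. the leg is held by its post at the mark with the lever still open (x of pointer in the frame of mark between -0.006 and 0.006 m and value of joint lever above 0.25 rad and contact force between the fingers and leg_c0 above 1 N), for 0.2 s.
At the end, for the whole second after the job is handed in: Pin hanging upright and released in the notch (within 14 mm, flange on the bracket); leg at rest, pointer within 6 mm of the rider's middle; lever under 0.05 rad; fingers still on the post (over 1 N, grasp point within 20 mm of its axis) (all of step 2 and x of pointer in the frame of mark between -0.006 and 0.006 m and value of joint lever below 0.05 rad and velocity of joint leg between -0.01 and 0.01 m/s and contact force between the fingers and leg_c0 above 1 N and horizontal distance between the grasp point and post below 0.02 m); the arm keeps its last pose, push and grip.
It fails at once if the lever is shut while the leg is off the mark (value of joint lever below 0.15 rad and not (x of pointer in the frame of mark between -0.012 and 0.012 m)).
It fails at once if the rider is shifted (distance of mark from where it was at the start of the episode above 0.005 m).
It fails at once if a bystander is disturbed (moved more than 20 mm) (distance of any of dice_cup, saucer, tile_a, tile_b, pusher from where it was at the start of the episode above 0.02 m).
It also fails if it takes over 46 s, if anything falls off the work surface, if the arm or the gripper's body presses on something with over 40 N, if the wrist force passes 120 N, or if a joint passes its speed limit or range.

## Working session

There is one attempt and no reset: what is moved stays moved. The work goes in short steps, Python scripts to look and compute and a tool call to move; the robot and the scene stay as the last step left them, time stands still between calls to the robot, and variables do not carry over. Pictures are saved under pics/ and viewed, at most 11 in all, crops included, and the job is handed in when it is done.

Besides the shell and the picture viewer there is one more tool, called after "Call:" by a JSON object that holds its "method" and its "body". carry_out: Moves the arm, as the interface text tells. Its arguments: {"type":"object","properties":{"moves":{"type":"array"}},"required":["moves"]}

```bash
mkdir -p pics
cat > h.py <<'E'
import numpy as np, cv2
from plant import *
def save(f,n): cv2.imwrite('pics/'+n,f['img'][:,:,::-1])
def proj(f,p):
    c=f['extrinsics']@np.r_[p,1]; u=f['mtx']@c[:3]; return u[:2]/u[2]
def ray(f,uv,z):
    E=f['extrinsics'];R=E[:3,:3];o=-R.T@E[:3,3];d=R.T@np.linalg.inv(f['mtx'])@np.r_[uv,1]
    return o+d*(z-o[2])/d[2]
E
python3 - <<'E'
from h import *
np.set_printoptions(precision=4,suppress=True)
s=read_state();print(s['t'],s['tcp_pos'],s['ee_rot'],s['width'],tip_extent)
fs={n:grab_frame(n) for n in('scene','top')}
for n,f in fs.items():
    save(f,n+'0.png')
    for k in('rack','pin_mid','notch','post','pointer','mark','tile_a','tile_b','dice_cup','saucer'):
        for r in pinpoint(f,k)[:4]:
            print(n,k,round(r['p'],2),np.array(r['point']),proj(f,r['point']).round())
E
```

```text
0.0 [0.164  0.6025 0.2552] [[ 0.9649 -0.2628 -0.0005]
 [-0.2628 -0.9649 -0.0021]
 [ 0.0001  0.0022 -1.    ]] 0.08537433257984275 0.025
scene rack 0.84 [0.5743 0.0846 0.0029] [250. 216.]
scene rack 0.67 [ 0.6192 -0.0842  0.0231] [183. 240.]
scene pin_mid 0.72 [0.5434 0.2454 0.0731] [306. 167.]
scene pin_mid 0.64 [0.5704 0.1353 0.0701] [270. 183.]
scene pin_mid 0.47 [0.4656 0.2275 0.0388] [283. 168.]
scene notch 0.67 [0.6262 0.1357 0.0389] [282. 207.]
scene notch 0.27 [0.511  0.4043 0.003 ] [350. 173.]
scene post 0.66 [ 0.5021 -0.0789 -0.0031] [170. 221.]
scene post 0.6 [ 0.5855 -0.0552  0.022 ] [192. 228.]
scene pointer 0.84 [ 0.6204 -0.0813  0.0222] [185. 240.]
scene mark 0.49 [ 0.6327 -0.1379  0.0152] [159. 255.]
scene tile_a 0.76 [ 0.7145 -0.123   0.001 ] [181. 284.]
scene tile_a 0.66 [ 0.4999 -0.0761 -0.0026] [171. 220.]
scene tile_b 0.76 [ 0.7145 -0.123   0.001 ] [181. 284.]
scene tile_b 0.66 [ 0.4999 -0.0761 -0.0026] [171. 220.]
scene dice_cup 0.6 [ 0.7106  0.0802 -0.0062] [278. 254.]
scene saucer 0.85 [0.4445 0.1069 0.0003] [236. 189.]
top rack 0.88 [0.5742 0.0813 0.0027] [265. 208.]
top pin_mid 0.68 [0.5741 0.1327 0.0612] [245. 205.]
top pin_mid 0.65 [0.5457 0.2508 0.0707] [196. 217.]
top pin_mid 0.48 [0.4667 0.2244 0.0453] [208. 250.]
top pin_mid 0.15 [0.4438 0.1104 0.0042] [255. 260.]
top notch 0.83 [0.6207 0.1341 0.0402] [244. 188.]
top pointer 0.72 [ 0.6199 -0.0811  0.023 ] [329. 188.]
top pointer 0.26 [0.4483 0.1077 0.0014] [256. 258.]
top mark 0.58 [ 0.633  -0.1359  0.0203] [350. 183.]
top tile_a 0.65 [ 0.7143 -0.116  -0.0024] [339. 155.]
top tile_a 0.45 [ 0.5003 -0.0739 -0.0028] [327. 236.]
top tile_b 0.65 [ 0.7143 -0.116  -0.0024] [339. 155.]
top tile_b 0.45 [ 0.5003 -0.0739 -0.0028] [327. 236.]
top dice_cup 0.76 [ 0.713   0.0855 -0.0029] [262. 157.]
top saucer 0.84 [0.4453 0.1063 0.0022] [257. 259.]
```

View pics/scene0.png

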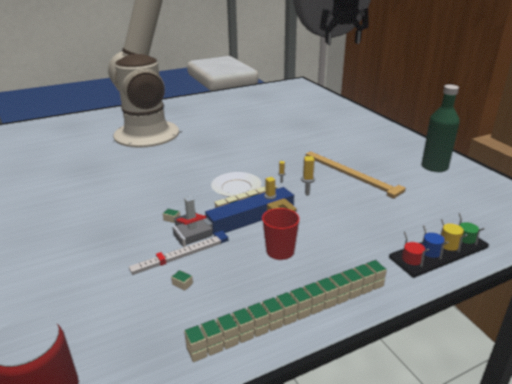

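View pics/top0.png

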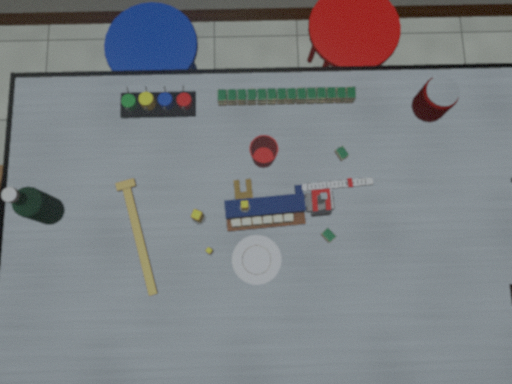

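Scene view: the rack pin's head is at (270,185), between the large free pin (308,168) and the small one (282,168). The bracket is at (282,207), the post at (190,208), the red lever around it, and the rider at (160,257). The top view agrees: pin (245,205), bracket (244,188), rider (350,183). Next I'll measure the rack yaw and refine the points.

Run:
```python
from h import *
np.set_printoptions(precision=4,suppress=True)
for n in('top','scene'):
    f=grab_frame(n);h=cv2.cvtColor(f['img'],cv2.COLOR_RGB2HSV)
    def near(m,c,r,z):
        yy,xx=np.nonzero(m);k=np.hypot(xx-c[0],yy-c[1])<r
        return np.array([ray(f,(x,y),z)[:2] for x,y in zip(xx[k],yy[k])])
    H,S,V=[h[...,i].astype(int) for i in range(3)]
    rk=proj(f,[.574,.083,.04])
    B=near((H>105)&(H<130)&(S>140)&(V<140),rk,60,.04)
    r=cv2.minAreaRect(B.astype(np.float32));print(n,'rack rect',r,len(B))
    R=near(((H<8)|(H>172))&(S>130),proj(f,[.633,-.137,.016]),9,.016);print('rider',R.mean(0),np.ptp(R,0),len(R))
    Y=near((H>18)&(H<32)&(S>140),proj(f,[.572,.134,.07]),9,.08);print('head@.08',Y.mean(0),np.ptp(Y,0),len(Y))
    L=near(((H<8)|(H>172))&(S>130),proj(f,[.586,-.052,.045]),16,.05);print('lever@.05',L.mean(0),np.ptp(L,0))
    W=near((S<45)&(V>185),proj(f,[.63,-.1,.016]),45,.016)
    print('scale',cv2.minAreaRect(W.astype(np.float32)) if len(W) else 0,len(W))
    for k in('pin_mid','post','pointer','mark','notch','lever','leg'):
        for q in (search_frame(f,k) if k not in('notch','mark') else pinpoint(f,k))[:3]: print(' ',k,round(q['p'],2),np.array(q['point']))
```

```text
top rack rect ((0.5786905288696289, 0.07339949905872345), (0.03333808481693268, 0.10993990302085876), 7.558529376983643) 17
rider [ 0.6349 -0.1365] [0.0159 0.0055] 17<stdin>:13: RuntimeWarning: Mean of empty slice.
  ret = ret.dtype.type(ret / rcount)
Traceback (most recent call last):
ValueError: zero-size array to reduction operation maximum which has no identity
```

Run:
```python
from h import *
np.set_printoptions(precision=4,suppress=True)
C=[]
for n,c in(('top',(210,170,375,245)),('scene',(125,150,315,275))):
    f=grab_frame(n);a,b,d,e=c
    C.append(cv2.resize(f['img'][b:e,a:d],(780,int(780*(e-b)/(d-a))),interpolation=cv2.INTER_CUBIC))
    h=cv2.cvtColor(f['img'],cv2.COLOR_RGB2HSV);H,S,V=[h[...,i].astype(int) for i in range(3)]
    def near(m,c,r,z):
        yy,xx=np.nonzero(m);k=np.hypot(xx-c[0],yy-c[1])<r
        return np.array([ray(f,(x,y),z)[:2] for x,y in zip(xx[k],yy[k])]).reshape(-1,2)
    for nm,m,p,r in(('blue',(H>105)&(H<130)&(S>130)&(V<160),[.574,.083,.04],48),('scale',(S<50)&(V>190),[.63,-.1,.016],40)):
        W=near(m,proj(f,p),r,p[2])
        if len(W)>5: print(n,nm,len(W),cv2.minAreaRect(W.astype(np.float32)),cv2.fitLine(W.astype(np.float32),cv2.DIST_HUBER,0,.01,.01).ravel())
    for nm,m,p in(('head',(H>15)&(H<35)&(S>110),[.572,.134,.075]),('rider',((H<8)|(H>172))&(S>110),[.633,-.137,.014])):
        W=near(m,proj(f,p),9,p[2]);print(n,nm,len(W),W.mean(0) if len(W) else '')
    for k in('pin_mid','post','pointer','leg','lever'):
        for q in search_frame(f,k)[:3]: print(' ',k,round(q['p'],2),np.array(q['point']))
cv2.imwrite('pics/c_top.png',C[0][:,:,::-1]);cv2.imwrite('pics/c_sc.png',C[1][:,:,::-1])
```

```text
top blue 295 ((0.5764700770378113, 0.08256790786981583), (0.05252552032470703, 0.1896028071641922), 10.412405014038086) [ 0.0867 -0.9962  0.5784  0.0655]
top head 42 [0.5729 0.134 ]
top rider 28 [ 0.6353 -0.1365]
  pin_mid 0.61 [0.569  0.135  0.0825]
  pin_mid 0.53 [0.5398 0.2451 0.096 ]
  pin_mid 0.19 [0.5172 0.4059 0.0116]
  post 0.58 [ 0.5753 -0.0492  0.0383]
  pointer 0.59 [ 0.5825 -0.0468  0.0357]
  leg 0.72 [ 0.5775 -0.0525  0.0384]
  lever 0.66 [ 0.5758 -0.0498  0.0507]
scene blue 917 ((0.5896079540252686, 0.06779759377241135), (0.09721004217863083, 0.22840532660484314), 20.745161056518555) [ 0.1679 -0.9858  0.5822  0.0907]
scene scale 127 ((0.6671648025512695, -0.09494651854038239), (0.06617605686187744, 0.15427127480506897), 5.70808744430542) [ 0.094  -0.9956  0.6451 -0.1197]
scene head 104 [0.5804 0.1302]
scene rider 66 [ 0.6415 -0.1368]
  pin_mid 0.7 [0.5517 0.2406 0.065 ]
  pin_mid 0.64 [0.4694 0.2236 0.0378]
  pin_mid 0.59 [0.5789 0.1311 0.0693]
  post 0.97 [ 0.5965 -0.057   0.0227]
  pointer 0.9 [ 0.5985 -0.0589  0.025 ]
  leg 0.9 [ 0.5917 -0.0582  0.0203]
  lever 0.7 [ 0.6038 -0.0578  0.0544]
```

View pics/c_top.png

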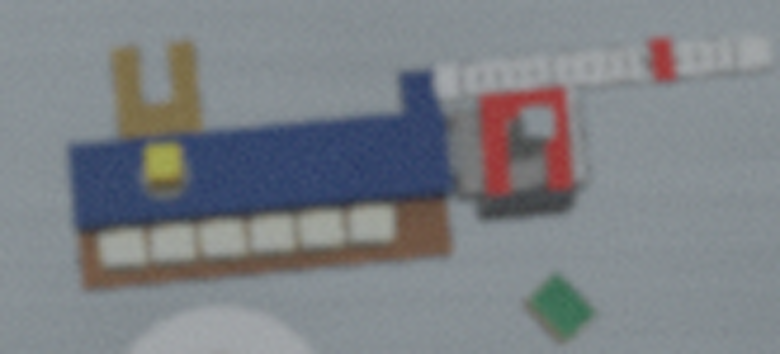

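View pics/c_sc.png

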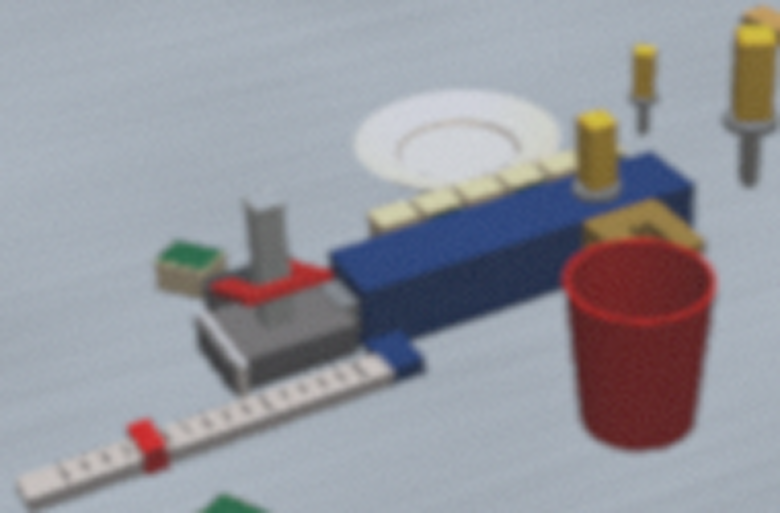

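The top crop shows the pin head at (164,160), the post top at (538,122), the rider at (662,60) and the bracket slot centred on x≈156 with its closed end at y≈104. The leg's white pointer edge is at its right end, around x≈583. The scene crop shows the white line on the foot's end and nothing in the way. I'll convert these pixels.

Run:
```python
from h import *
np.set_printoptions(precision=4,suppress=True)
f=grab_frame('top')
P=lambda x,y,z: ray(f,(210+(x+.5)/4.727-.5,170+(y+.5)/4.727-.5),z)
for nm,a in dict(rackNL=(78,228,.04),rackNR=(449,195,.04),rackFL=(70,145,.04),rackFR=(440,115,.04),pin=(164,160,.086),post=(538,122,.096),rider=(662,60,.016),slotend=(156,104,.04),slotopen=(154,45,.04),sc0=(440,82,.016),sc1=(770,50,.016),ptr=(585,122,.024)).items(): print(nm,P(*a))
f=grab_frame('scene')
P=lambda x,y,z: ray(f,(125+(x+.5)/4.105-.5,150+(y+.5)/4.105-.5),z)
for nm,a in dict(pin=(597,118,.086),post=(264,203,.096),rider=(146,433,.016),ptrFar=(241,373,.024),ptrNear=(199,318,.024),sc0=(395,365,.016),sc1=(30,485,.016)).items(): print(nm,P(*a))
```

```text
rackNL [0.5466 0.18   0.04  ]
rackNR [ 0.5597 -0.0148  0.04  ]
rackFL [0.5908 0.1837 0.04  ]
rackFR [ 0.6026 -0.0119  0.04  ]
pin [0.5734 0.1336 0.086 ]
post [ 0.5868 -0.0552  0.096 ]
rider [ 0.635  -0.1362  0.016 ]
slotend [0.6118 0.1381 0.04  ]
slotopen [0.6439 0.1386 0.04  ]
sc0 [ 0.6255 -0.0152  0.016 ]
sc1 [ 0.6393 -0.1952  0.016 ]
ptr [ 0.6002 -0.0912  0.024 ]
pin [0.5755 0.133  0.086 ]
post [ 0.5925 -0.0566  0.096 ]
rider [ 0.6354 -0.1364  0.016 ]
ptrFar [ 0.6217 -0.0849  0.024 ]
ptrNear [ 0.5677 -0.0889  0.024 ]
sc0 [ 0.6396 -0.0128  0.016 ]
sc1 [ 0.6479 -0.1933  0.016 ]
```

Call:
{"method": "carry_out", "body": {"moves": [{"linear":[0.9,0.6,0.1],"spin":-0.213,"jaw":80},{"linear":[0.9,0.6,0.1],"spin":-0.213,"jaw":80},{"linear":[0.9,0.6,0.1],"spin":-0.213,"jaw":80},{"linear":[0.9,0.6,0.1],"spin":-0.213,"jaw":80},{"linear":[0.9,0.6,0.1],"spin":-0.213,"jaw":80},{"linear":[0.9,0.6,0.1],"spin":-0.213,"jaw":80}]}}

```text
t: 2.6
tcp_pos: [0.3788, 0.3557, 0.2262]
ee_rot: [[0.998, 0.065, -0.0], [0.065, -0.998, -0.001], [-0.0, 0.001, -1.0]]
force: [0.6, 0.6, 0.4]
width: 0.0586
grip_force: 0.0
```

```bash
cat >> h.py <<'E'
YAW=.07
def go(p):
    s=read_state();R=s['ee_rot'];d=R.T@(np.array(p)-s['tcp_pos'])/.3
    y=R[:2,1];a=np.arctan2(-np.cos(YAW),np.sin(YAW))-np.arctan2(y[1],y[0])
    print('t',s['t'],'tcp',s['tcp_pos'].round(4),'w',round(s['width'],4),'F',np.round(s['force'],1),'grip',s['grip_force'],'-> lin',d.round(4),'spin',round(-a/(np.pi/2),4))
E
python3 -c "
from h import *
go([.573,.1336,.15])"
```

```text
t 2.6 tcp [0.3788 0.3557 0.2262] w 0.0586 F [0.6 0.6 0.4] grip 0.0 -> lin [0.5981 0.7803 0.2542] spin -0.0034
```

Call:
{"method": "carry_out", "body": {"moves": [{"linear":[0.6,0.78,0.25],"spin":-0.003,"jaw":110},{"linear":[0.6,0.78,0.25],"spin":-0.003,"jaw":110},{"linear":[0.6,0.78,0.25],"spin":-0.003,"jaw":110},{"linear":[0.6,0.78,0.25],"spin":-0.003,"jaw":110},{"linear":[0.6,0.78,0.25],"spin":-0.003,"jaw":110},{"linear":[0.6,0.78,0.25],"spin":-0.003,"jaw":110},{"linear":[0.6,0.78,0.25],"spin":-0.003,"jaw":110}]}}

```text
t: 3.48
tcp_pos: [0.5731, 0.1379, 0.1513]
ee_rot: [[0.997, 0.074, 0.0], [0.074, -0.997, 0.0], [0.0, -0.0, -1.0]]
force: [0.2, 0.5, 0.4]
width: 0.0485
grip_force: 0.0
```

Run:
```python
from h import *
f=grab_frame('scene');a,b,d,e=225,130,315,230
cv2.imwrite('pics/c1.png',cv2.resize(f['img'][b:e,a:d],(540,600),interpolation=cv2.INTER_CUBIC)[:,:,::-1])
go([.573,.1336,.069])
```

```text
t 3.525 tcp [0.5729 0.1384 0.1516] w 0.0484 F [-0.1  0.8 -0.2] grip 0.0 -> lin [-0.0011  0.016   0.2755] spin 0.003
```

View pics/c1.png

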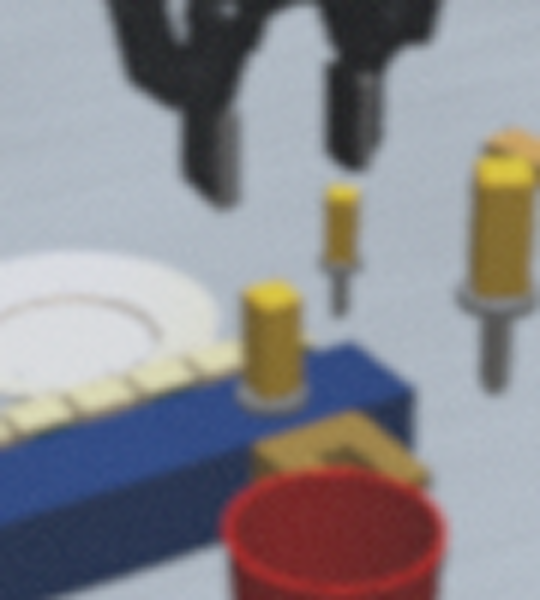

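The open fingers straddle the rack pin at crop (272,290), so I can go straight down.

Call:
{"method": "carry_out", "body": {"moves": [{"linear":[-0.001,0.016,0.15],"spin":0.003,"jaw":110},{"linear":[-0.001,0.016,0.257],"spin":0.003,"jaw":110},{"linear":[-0.001,0.016,0.257],"spin":0.003,"jaw":110},{"linear":[-0.001,0.016,0.257],"spin":0.003,"jaw":255},{"linear":[-0.001,0.016,0.257],"spin":0.003,"jaw":255},{"linear":[-0.001,0.016,0.257],"spin":0.003,"jaw":255},{"linear":[-0.001,0.016,0.257],"spin":0.003,"jaw":255},{"linear":[-0.001,0.016,0.257],"spin":0.003,"jaw":255},{"linear":[-0.001,0.016,0.257],"spin":0.003,"jaw":255}]}}

```text
t: 4.65
tcp_pos: [0.5743, 0.1336, 0.0764]
ee_rot: [[0.998, 0.069, 0.004], [0.069, -0.998, 0.002], [0.004, -0.002, -1.0]]
force: [-1.1, 3.6, 7.3]
width: 0.0173
grip_force: 58.9
```

```bash
python3 -c "
from h import *
go([.573,.1336,.125])"
```

```text
t 4.65 tcp [0.5743 0.1336 0.0764] w 0.0173 F [-1.1  3.6  7.3] grip 58.93364131450653 -> lin [-0.0037 -0.0005 -0.162 ] spin -0.0003
```

Call:
{"method": "carry_out", "body": {"moves": [{"linear":[0,0,-0.06],"spin":0,"jaw":255},{"linear":[0,0,-0.12],"spin":0,"jaw":255},{"linear":[0,0,-0.18],"spin":0,"jaw":255},{"linear":[0,0,-0.18],"spin":0,"jaw":255},{"linear":[0,0,-0.18],"spin":0,"jaw":255}]}}

```text
t: 5.28
tcp_pos: [0.5725, 0.1323, 0.1276]
ee_rot: [[0.998, 0.068, -0.001], [0.068, -0.998, -0.0], [-0.001, 0.0, -1.0]]
force: [0.3, 1.2, -0.9]
width: 0.0172
grip_force: 59.5
```

Run:
```python
from h import *
np.set_printoptions(precision=4,suppress=True)
for n in('top','scene'):
    f=grab_frame(n)
    for q in pinpoint(f,'pin_mid')[:3]:print(n,round(q['p'],2),np.array(q['point']))
    for q in pinpoint(f,'notch')[:1]:print(n,round(q['p'],2),np.array(q['point']))
    if n=='scene':
        a,b,d,e=225,130,315,230
        cv2.imwrite('pics/c2.png',cv2.resize(f['img'][b:e,a:d],(540,600),interpolation=cv2.INTER_CUBIC)[:,:,::-1])
go([.622,.137,.125])
```

```text
top 0.38 [0.4646 0.2223 0.0433]
scene 0.72 [0.5459 0.2485 0.0738]
scene 0.7 [0.5713 0.1335 0.1208]
scene 0.5 [0.4689 0.2257 0.038 ]
scene 0.88 [0.6249 0.1371 0.0427]
t 5.575 tcp [0.5729 0.1324 0.1276] w 0.0173 F [-0.   0.1 -0.7] grip 59.49510097503662 -> lin [ 0.1644 -0.0039  0.0086] spin -0.0008
```

View pics/c2.png

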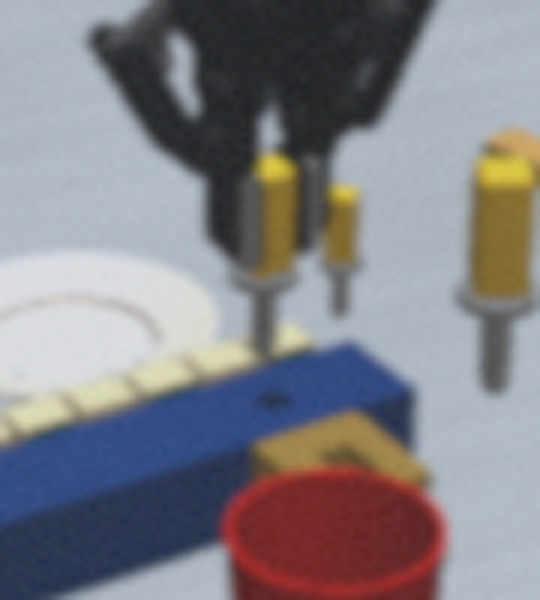

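The pin is clear of the bore, whose hole is visible at (272,398), and hangs upright. The bracket slot is at (345,455). Next is over the notch.

Call:
{"method": "carry_out", "body": {"moves": [{"linear":[0.09,0,0],"spin":0,"jaw":255},{"linear":[0.171,-0.004,0],"spin":0,"jaw":255},{"linear":[0.171,-0.004,0],"spin":0,"jaw":255},{"linear":[0.171,-0.004,0.03],"spin":0,"jaw":255},{"linear":[0.171,-0.004,0.06],"spin":0,"jaw":255},{"linear":[0.171,-0.004,0.08],"spin":0,"jaw":255},{"linear":[0.171,-0.004,0.08],"spin":0,"jaw":255}]}}

```text
t: 6.45
tcp_pos: [0.6236, 0.1371, 0.1034]
ee_rot: [[0.998, 0.069, -0.002], [0.069, -0.998, -0.001], [-0.002, 0.001, -1.0]]
force: [0.7, 1.1, -0.4]
width: 0.0173
grip_force: 59.5
```

```bash
python3 -c "
from h import *
go([.624,.137,.0764])
f=grab_frame('top');c=f['img'][175:225,215:275]
cv2.imwrite('pics/c3.png',cv2.resize(c,(540,450),interpolation=cv2.INTER_CUBIC)[:,:,::-1])"
```

```text
t 6.45 tcp [0.6236 0.1371 0.1034] w 0.0173 F [ 0.7  1.1 -0.4] grip 59.49088633060455 -> lin [0.0016 0.0004 0.0901] spin -0.0007
```

View pics/c3.png

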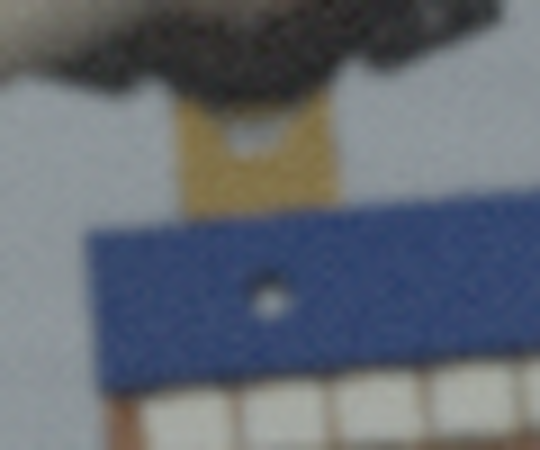

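The bore (270,295) and the slot (255,130) line up along the rack's y. The shank tip is already below the bracket top with no side force, so I can keep lowering.

Call:
{"method": "carry_out", "body": {"moves": [{"linear":[0,0,0.04],"spin":0,"jaw":255},{"linear":[0,0,0.075],"spin":0,"jaw":255},{"linear":[0,0,0.085],"spin":0,"jaw":255},{"linear":[0,0,0.088],"spin":0,"jaw":255},{"linear":[0,0,0.088],"spin":0,"jaw":255}]}}

```text
t: 7.12
tcp_pos: [0.6244, 0.1374, 0.078]
ee_rot: [[0.998, 0.069, 0.0], [0.069, -0.998, 0.0], [0.0, -0.0, -1.0]]
force: [-0.3, 0.1, -0.4]
width: 0.0172
grip_force: 59.5
```

Call:
{"method": "carry_out", "body": {"moves": [{"linear":[0,0,0.005],"spin":0,"jaw":255},{"linear":[0,0,0.007],"spin":0,"jaw":255},{"linear":[0,0,0.007],"spin":0,"jaw":170},{"linear":[0,0,0.007],"spin":0,"jaw":120},{"linear":[0,0,0.007],"spin":0,"jaw":120},{"linear":[0,0,0.007],"spin":0,"jaw":120},{"linear":[0,0,-0.1],"spin":0,"jaw":120},{"linear":[0,0,-0.2],"spin":0,"jaw":120},{"linear":[0,0,-0.3],"spin":0,"jaw":120},{"linear":[0,0,-0.3],"spin":0,"jaw":120}]}}

```text
t: 8.38
tcp_pos: [0.6257, 0.1379, 0.1709]
ee_rot: [[0.998, 0.069, 0.006], [0.069, -0.998, 0.002], [0.006, -0.002, -1.0]]
force: [-1.3, 0.5, -0.2]
width: 0.0455
grip_force: 0.0
```

Run:
```python
from h import *
np.set_printoptions(precision=4,suppress=True)
go([.588,-.0555,.168])
f=grab_frame('scene');a,b,d,e=125,130,315,275
cv2.imwrite('pics/c4.png',cv2.resize(f['img'][b:e,a:d],(780,595),interpolation=cv2.INTER_CUBIC)[:,:,::-1])
for k in('pin_mid','mark','pointer','post'):
    for q in pinpoint(f,k)[:3]:print(k,round(q['p'],2),np.array(q['point']))
```

```text
t 8.375 tcp [0.6257 0.1379 0.1709] w 0.0455 F [-1.3  0.5 -0.2] grip 0.0 -> lin [-0.1699  0.6343  0.0074] spin -0.0005
pin_mid 0.75 [0.5484 0.2482 0.0737]
pin_mid 0.61 [0.6232 0.1383 0.0691]
pin_mid 0.44 [0.4671 0.2264 0.0413]
mark 0.66 [ 0.636  -0.1378  0.0183]
pointer 0.73 [ 0.6194 -0.0832  0.0248]
pointer 0.68 [ 0.6347 -0.1361  0.0173]
post 0.58 [ 0.5861 -0.0545  0.0207]
```

View pics/c4.png

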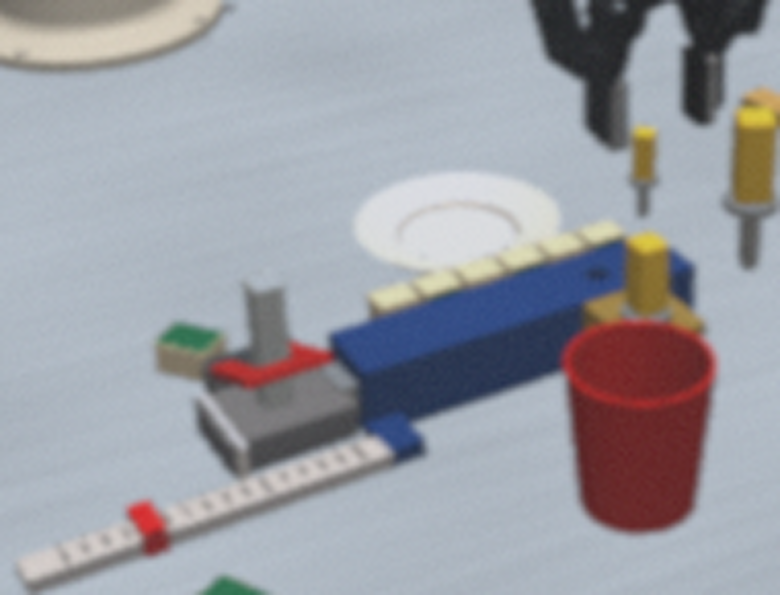

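The pin hangs upright in the bracket at (648,275), released. The post is at (265,320) with the lever open and the rider at (148,527). I'll move over to the post and grip it above the lever.

Call:
{"method": "carry_out", "body": {"moves": [{"linear":[-0.17,0.634,0],"spin":0,"jaw":120},{"linear":[-0.17,0.634,0],"spin":0,"jaw":120},{"linear":[-0.17,0.634,0],"spin":0,"jaw":120},{"linear":[-0.17,0.634,0],"spin":0,"jaw":120},{"linear":[-0.17,0.634,0],"spin":0,"jaw":120},{"linear":[-0.17,0.634,0.1],"spin":0,"jaw":120},{"linear":[-0.17,0.634,0.2],"spin":0,"jaw":120},{"linear":[-0.17,0.634,0.26],"spin":0,"jaw":120},{"linear":[-0.17,0.634,0.26],"spin":0,"jaw":120},{"linear":[-0.17,0.634,0.26],"spin":0,"jaw":255},{"linear":[-0.17,0.634,0.26],"spin":0,"jaw":255},{"linear":[-0.17,0.634,0.26],"spin":0,"jaw":255},{"linear":[-0.17,0.634,0.26],"spin":0,"jaw":255},{"linear":[-0.17,0.634,0.26],"spin":0,"jaw":255}]}}

```text
t: 10.38
tcp_pos: [0.5873, -0.0557, 0.091]
ee_rot: [[0.998, 0.069, 0.003], [0.069, -0.998, 0.0], [0.003, 0.0, -1.0]]
force: [0.5, 2.5, 6.1]
width: 0.015
grip_force: 59.4
```

```bash
python3 -c "
from h import *
go([.588,-.0555,.092])"
```

```text
t 10.375 tcp [ 0.5873 -0.0557  0.091 ] w 0.015 F [0.5 2.5 6.1] grip 59.44826424121857 -> lin [ 0.0023 -0.0007 -0.0035] spin -0.0004
```

Call:
{"method": "carry_out", "body": {"moves": [{"linear":[0,0.04,0],"spin":0,"jaw":255},{"linear":[0,0.09,0],"spin":0,"jaw":255},{"linear":[0,0.14,0],"spin":0,"jaw":255},{"linear":[0,0.179,0],"spin":0,"jaw":255},{"linear":[0,0.179,0],"spin":0,"jaw":255},{"linear":[0,0.179,0],"spin":0,"jaw":255}]}}

```text
t: 11.12
tcp_pos: [0.5913, -0.1096, 0.091]
ee_rot: [[0.998, 0.069, 0.003], [0.069, -0.998, 0.0], [0.003, 0.0, -1.0]]
force: [1.9, 4.1, 4.8]
width: 0.0154
grip_force: 59.4
```

Run:
```python
from h import *
np.set_printoptions(precision=4,suppress=True)
go([.5913,-.1094,.091])
f=grab_frame('scene');a,b,d,e=115,190,245,290
save(f,'full5.png')
for p in([.636,-.1364,.016],): print(proj(f,p))
cv2.imwrite('pics/c5.png',cv2.resize(f['img'][b:e,a:d],(780,600),interpolation=cv2.INTER_CUBIC)[:,:,::-1])
for n in('mark','pointer'):
    for q in pinpoint(f,n)[:3]:print(n,round(q['p'],2),np.array(q['point']))
```

```text
t 11.125 tcp [ 0.5913 -0.1096  0.091 ] w 0.0154 F [1.9 4.1 4.8] grip 59.40156161785126 -> lin [-0.0001 -0.0006 -0.    ] spin -0.0006
[160.3005 255.2722]
mark 0.55 [ 0.6349 -0.1363  0.0174]
```

View pics/c5.png

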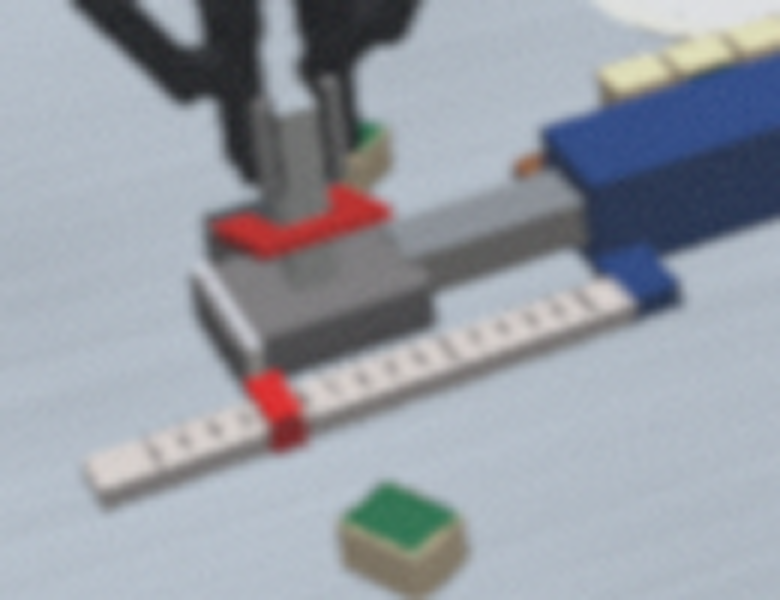

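The pointer end is at crop (257,338), almost in line with the rider's top middle at (270,397). The lever is still open, with the fingers above it.

Run:
```python
from h import *
np.set_printoptions(precision=4,suppress=True)
f=grab_frame('scene')
P=lambda x,y,z: ray(f,(115+(x+.5)/6-.5,190+(y+.5)/6-.5),z)
r=np.array([.07,-.9975,0])
m=P(270,397,.016);print('mark',m)
for a in((257,338),(203,270)):
    p=P(*a,.024);print(p,'mark-ptr along rack x mm',1e3*r@(m-p))
H,S,V=[cv2.cvtColor(f['img'],cv2.COLOR_RGB2HSV)[...,i].astype(int) for i in range(3)]
yy,xx=np.nonzero(((H<8)|(H>172))&(S>110));k=np.hypot(xx-160,yy-256)<8
print('red rider px',xx[k].mean(),yy[k].mean(),ray(f,(xx[k].mean(),yy[k].mean()),.013))
```

```text
mark [ 0.6368 -0.138   0.016 ]
[ 0.6154 -0.1352  0.024 ] mark-ptr along rack x mm 4.300958267292307
[ 0.5702 -0.141   0.024 ] mark-ptr along rack x mm 1.6964222336012869
red rider px 160.6986301369863 257.1095890410959 [ 0.638  -0.1366  0.013 ]
```

Call:
{"method": "carry_out", "body": {"moves": [{"linear":[0,0.007,0],"spin":0,"jaw":255},{"linear":[0,0.007,0],"spin":0,"jaw":255},{"linear":[0,0.007,0],"spin":0,"jaw":255},{"linear":[0,0.01,0],"spin":0,"jaw":202},{"linear":[0,0.01,0],"spin":0,"jaw":202},{"linear":[0,0.01,0],"spin":0,"jaw":202},{"linear":[0,0.01,0],"spin":0,"jaw":202}]}}

```text
t: 12.2
tcp_pos: [0.5905, -0.1124, 0.0898]
ee_rot: [[0.998, 0.069, 0.001], [0.069, -0.998, 0.0], [0.001, -0.0, -1.0]]
force: [2.2, 4.4, 2.3]
width: 0.0181
grip_force: 2.2
```

Call:
{"method": "carry_out", "body": {"moves": [{"linear":[0,0,0.02],"spin":0,"jaw":202},{"linear":[0,0,0.04],"spin":0,"jaw":202},{"linear":[0,0,0.06],"spin":0,"jaw":202},{"linear":[0,0,0.075],"spin":0,"jaw":202},{"linear":[0,0,0.085],"spin":0,"jaw":202},{"linear":[0,0,0.085],"spin":0,"jaw":202}]}}

```text
t: 12.95
tcp_pos: [0.5922, -0.1126, 0.0649]
ee_rot: [[0.998, 0.069, 0.005], [0.069, -0.998, -0.0], [0.005, 0.001, -1.0]]
force: [3.9, 4.2, 4.1]
width: 0.0178
grip_force: 3.5
```

Call:
{"method": "carry_out", "body": {"moves": [{"linear":[0,0,0.005],"spin":0,"jaw":202},{"linear":[0,0,0.01],"spin":0,"jaw":202},{"linear":[0,0,0.012],"spin":0,"jaw":202},{"linear":[0,0,0.012],"spin":0,"jaw":202}]}}

```text
t: 13.45
tcp_pos: [0.5923, -0.1126, 0.0622]
ee_rot: [[0.998, 0.07, 0.005], [0.07, -0.998, -0.001], [0.005, 0.001, -1.0]]
force: [2.2, 4.5, 8.3]
width: 0.0176
grip_force: 5.5
```

Run:
```python
from h import *
go([.591,-.1124,.062])
f=grab_frame('scene');a,b,d,e=115,190,245,290
cv2.imwrite('pics/c6.png',cv2.resize(f['img'][b:e,a:d],(780,600),interpolation=cv2.INTER_CUBIC)[:,:,::-1])
```

```text
t 13.45 tcp [ 0.5923 -0.1126  0.0622] w 0.0176 F [2.2 4.5 8.3] grip 5.463915629661642 -> lin [-0.0044 -0.001   0.0007] spin -0.0001
```

View pics/c6.png

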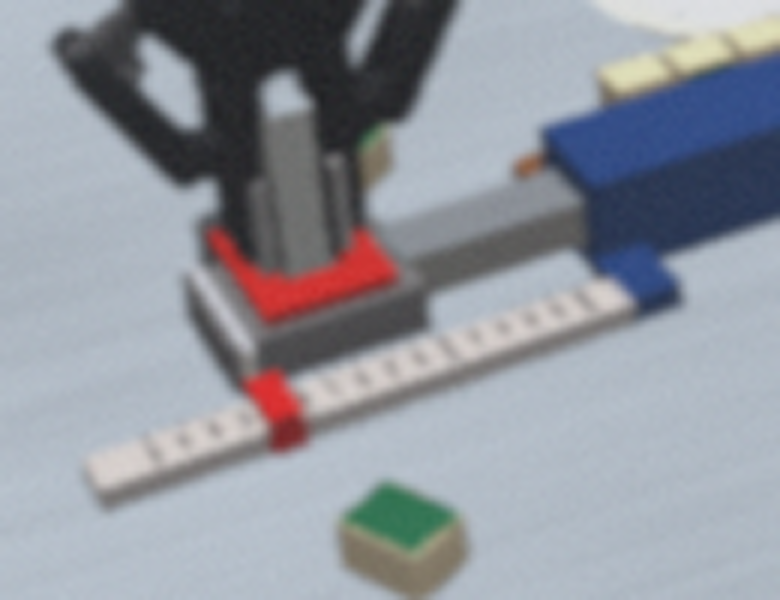

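The lever is nearly flat and the pointer, ending at (250,345), lines up with the rider at (272,395). I'll press to the stop.

Call:
{"method": "carry_out", "body": {"moves": [{"linear":[0,0,0.005],"spin":0,"jaw":202},{"linear":[0,0,0.01],"spin":0,"jaw":202},{"linear":[0,0,0.01],"spin":0,"jaw":202}]}}

```text
t: 13.88
tcp_pos: [0.5925, -0.1132, 0.0618]
ee_rot: [[0.997, 0.071, 0.005], [0.071, -0.998, -0.002], [0.005, 0.002, -1.0]]
force: [-2.1, 4.3, 21.3]
width: 0.0177
grip_force: 12.4
```

Run:
```python
from h import *
np.set_printoptions(precision=4,suppress=True)
f=grab_frame('scene');a,b,d,e=115,170,315,290
cv2.imwrite('pics/c7.png',cv2.resize(f['img'][b:e,a:d],(800,480),interpolation=cv2.INTER_CUBIC)[:,:,::-1])
for n in('mark','pointer','pin_mid'):
    for q in pinpoint(f,n)[:3]:print(n,round(q['p'],2),np.array(q['point']))
go([.591,-.1124,.062])
```

```text
mark 0.63 [0.5088 0.4061 0.0003]
mark 0.55 [ 0.6333 -0.1362  0.0145]
pointer 0.7 [ 0.6263 -0.138   0.0265]
pin_mid 0.91 [0.5464 0.2455 0.0734]
pin_mid 0.75 [0.6221 0.1403 0.0681]
pin_mid 0.51 [0.4677 0.227  0.0434]
t 14.075 tcp [ 0.5925 -0.1132  0.0618] w 0.0176 F [-1.4  3.7 21.6] grip 12.427943986840546 -> lin [-0.0047 -0.0029 -0.0008] spin 0.0004
```

View pics/c7.png

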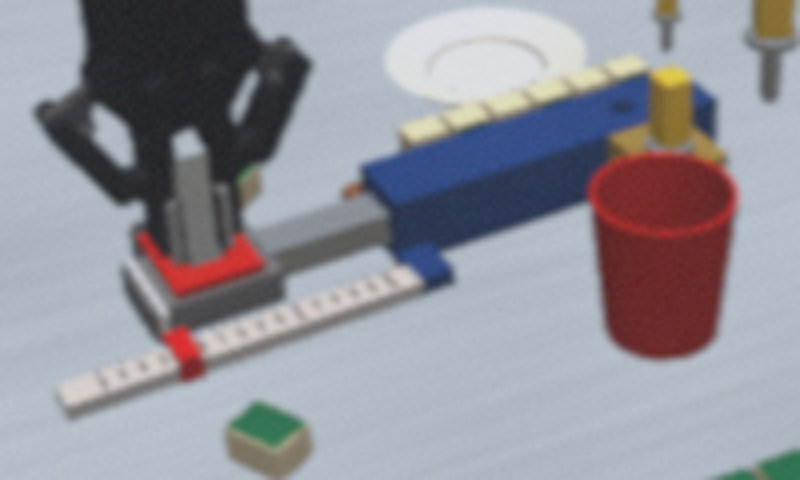

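The lever is flat on the foot at (200,265), the pointer meets the rider at (180,335), and the pin hangs in the bracket at (670,110). The pointer reads about 1.3 mm from the mark. Handing in.

```bash
python3 -c "
from plant import *
print(hand_in())"
```

```text
the job is handed in; nothing more can be done
None
```

I handed the job in at 14.1 s with the pin hanging released in the bracket notch, the leg held by its post about 1 mm from the mark (camera estimate), and the lever pressed to its stop; no verdict was returned.

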